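# Start the temperature loggers, return the worn ones, close the transit case

### The arm

A 6-joint arm with a two-finger parallel gripper is mounted at the origin on a cart in front of the work surface, level with it; the furniture and walls round the work are solid. World frame = base frame: x ahead of the robot, y to its left, z up, the work surface at z = 0. Lengths are in m, angles in rad, forces in N, time in s.
With the tool pointing down it reaches from about 0.3 to 0.875 m from the base axis. Payload 6.4 kg.
Tool frame: the origin (TCP) lies between the finger pads; the fingertips stand 22 mm ahead of it and the grasp point (between the pads) lies 3 mm ahead of it; z points along the fingers, y is the line along which they close (so a half turn about z gives the same grasp; the last joint's range is limited). The gripper opens to 85 mm and grips with 20 to 120 N. Pads are 22 mm wide; open, the fingers measure 114 mm over their backs; the gripper's body (76 mm by 85 mm) begins 54 mm behind the grasp point. The pads swing forward as they close: fully open they stand 13 mm farther back than shut.
Start: joints at [-1.352, 0.181, 1.607, -0, 1.354, -0.206], TCP at [0.237, -0.524, 0.253] pointing down, gripper open.
Joint ranges: [-2.99, 2.99], [-0.89, 2.07], [0.3, 2.58], [-1.14, 4.28], [0, 2.63], [-3.12, 3.12]. Speed limits (rad/s): [2.57, 2.57, 3.01, 3.14, 3.14, 3.14].

### API

Orientations are given as a unit quaternion [w, x, y, z].
In Python, from bench import ctrl, imaging, workorder gives the robot as it stands.
- The arm moves only by the shell command python3 -m pendant 'ROWS' [OPENING]. ROWS is JSON, a list of rows, each a list of 4 numbers: the shift along the tool's x, y, z in cm, then the turn about the tool's z in degrees. In form: [[dx, dy, dz, roll], ...]. A call has 1 to 12 rows; each row is the pose to reach, as a shift and turn from the pose commanded when the call began, along the tool's axes at that moment; what a row does not reach only later rows make up. A row lasts 1/12 s, in which the tool goes at most 41.7 mm and 7.16 degrees, less where a joint would pass 70% of its speed; a pose out of reach is approached as far as the arm can. A call with a gripper value outside its range is refused whole. OPENING is the opening, from 0 (shut) to 1 (fully open), set as the call begins (- or left out, the last holds). The fingers move at their own pace and stop on an object; the grip force is fixed at half the most. Time passes only in rows, so rows that repeat a pose let the fingers close. It gives the time, the measured TCP pose, the force, the opening and the grip force at its end, in the units of the state.
- ctrl.get_obs(): the state, without advancing time (a new reading comes with each control period).
- imaging.camera(name): name is "scene" or "top" or "wrist"; returns the picture (420x560x3 uint8, red, green, blue); there is no depth.
- imaging.camera_info(name): a dict with "K" (3x3 intrinsics, pixels), "T" (4x4, takes a point from camera to world coordinates); the wrist camera has in their place "tool_from_camera" (4x4, takes a point from camera to tool coordinates, whose origin is the TCP and whose axes are the flange's). Camera axes: x right, y up, looking along -z (the intrinsics and any distortion apply to the point x, -y, -z); pixel columns grow to the right and rows downward; lengths in m; the calibration is good to about 2 mm. A picture is of the moment at which its call begins: read the wrist's pose just before it. camera_info takes no time and is no camera call.
- workorder.hand_in(): hands the job in; it is judged then, once.
The state is a dict: "time_s": time; "q": joint angles; "dq": joint speeds; "joint_efforts": joint torques, N m; "eef_pos": TCP position; "eef_rot": TCP orientation; "wrist_force": force on the tool from outside, world axes, zero at the start; "torque": the same for the moment, N m; "opening": opening from 0.0 (shut) to 1.0 (fully open); "grasp_force": force on a finger pad.
Only numpy, scipy, OpenCV 4.12 (cv2) and the standard library are available. Lean on these libraries where they do the work, as an engineer would, in place of code of your own. Each camera call takes 0.05 s, during which the arm holds its last target. There are 200 camera calls.

### The job

Get the temperature loggers ready for the sample shipment: press the start key of each one gently until you feel it snap over and stay in, and lay every logger that has started flat in the open transit case. A logger whose key stays soft all the way in, with no snap, and creeps part of the way back is worn: lay it flat in the steel returns tray instead. Then press the lid of the case shut until its catch snaps, and leave the beakers and the timer where they are.

Things in the scene. Friction and masses are not known exactly. Their poses are not given: they have to be found in the camera images.
- logger_1: temperature data logger, a flat white plastic box 104 x 46 x 28 mm (its x, y, z), 0.13 to 0.21 kg, with a green display towards its -x end and one round black start key towards its +x end; all loggers look alike. Origin: centre of the underside; z up; lies flat on the bench at the start. Pick it up across the 46 mm width at its middle.
- cap_1: the start key of logger_1: black disc, 24 mm across. Origin: middle of its top face, 36 mm above the logger's underside when out, 30 mm along the logger's x from its centre; moves with the key; z up, out of the logger.
- key_1 (a joint): travel of logger_1's key: 0 out, 0.006 m at its stop. A healthy key resists up to about 4.5 N at 1.2 mm, then gives way, snaps over at 3 mm and stays in at 0.006 by itself (logger started; pressing again changes nothing). A worn key has no peak: its force only climbs from about 1 to 3.5 N at the stop, and when let go it creeps back to 0.0027. Only pressing tells which.
- logger_2: temperature data logger, a flat white plastic box 104 x 46 x 28 mm (its x, y, z), 0.13 to 0.21 kg, with a green display towards its -x end and one round black start key towards its +x end; all loggers look alike. Origin: centre of the underside; z up; lies flat on the bench at the start. Pick it up across the 46 mm width at its middle.
- cap_2: the start key of logger_2: black disc, 24 mm across. Origin: middle of its top face, 36 mm above the logger's underside when out, 30 mm along the logger's x from its centre; moves with the key; z up, out of the logger.
- key_2 (a joint): travel of logger_2's key: 0 out, 0.006 m at its stop. A healthy key resists up to about 4.5 N at 1.2 mm, then gives way, snaps over at 3 mm and stays in at 0.006 by itself (logger started; pressing again changes nothing). A worn key has no peak: its force only climbs from about 1 to 3.5 N at the stop, and when let go it creeps back to 0.0027. Only pressing tells which.
- logger_3: temperature data logger, a flat white plastic box 104 x 46 x 28 mm (its x, y, z), 0.13 to 0.21 kg, with a green display towards its -x end and one round black start key towards its +x end; all loggers look alike. Origin: centre of the underside; z up; lies flat on the bench at the start. Pick it up across the 46 mm width at its middle.
- cap_3: the start key of logger_3: black disc, 24 mm across. Origin: middle of its top face, 36 mm above the logger's underside when out, 30 mm along the logger's x from its centre; moves with the key; z up, out of the logger.
- key_3 (a joint): travel of logger_3's key: 0 out, 0.006 m at its stop. A healthy key resists up to about 4.5 N at 1.2 mm, then gives way, snaps over at 3 mm and stays in at 0.006 by itself (logger started; pressing again changes nothing). A worn key has no peak: its force only climbs from about 1 to 3.5 N at the stop, and when let go it creeps back to 0.0027. Only pressing tells which.
- logger_4: temperature data logger, a flat white plastic box 104 x 46 x 28 mm (its x, y, z), 0.13 to 0.21 kg, with a green display towards its -x end and one round black start key towards its +x end; all loggers look alike. Origin: centre of the underside; z up; lies flat on the bench at the start. Pick it up across the 46 mm width at its middle.
- cap_4: the start key of logger_4: black disc, 24 mm across. Origin: middle of its top face, 36 mm above the logger's underside when out, 30 mm along the logger's x from its centre; moves with the key; z up, out of the logger.
- key_4 (a joint): travel of logger_4's key: 0 out, 0.006 m at its stop. A healthy key resists up to about 4.5 N at 1.2 mm, then gives way, snaps over at 3 mm and stays in at 0.006 by itself (logger started; pressing again changes nothing). A worn key has no peak: its force only climbs from about 1 to 3.5 N at the stop, and when let go it creeps back to 0.0027. Only pressing tells which.
- logger_5: temperature data logger, a flat white plastic box 104 x 46 x 28 mm (its x, y, z), 0.13 to 0.21 kg, with a green display towards its -x end and one round black start key towards its +x end; all loggers look alike. Origin: centre of the underside; z up; lies flat on the bench at the start. Pick it up across the 46 mm width at its middle.
- cap_5: the start key of logger_5: black disc, 24 mm across. Origin: middle of its top face, 36 mm above the logger's underside when out, 30 mm along the logger's x from its centre; moves with the key; z up, out of the logger.
- key_5 (a joint): travel of logger_5's key: 0 out, 0.006 m at its stop. A healthy key resists up to about 4.5 N at 1.2 mm, then gives way, snaps over at 3 mm and stays in at 0.006 by itself (logger started; pressing again changes nothing). A worn key has no peak: its force only climbs from about 1 to 3.5 N at the stop, and when let go it creeps back to 0.0027. Only pressing tells which.
- case: low grey plastic transit case, fixed, open: 170 x 270 x 46 mm (its x, y, z) without the lid, inside 158 x 258, floor 6 mm above the underside. Origin: centre of the underside. Hinge on its +x long side, catch in the middle of its -x side (to 106 mm from the centre), folded handle 20 mm out at its -y end. Holds three loggers side by side, their length along its x, about 78 mm apart.
- lid (a joint): opening angle of the case's lid: 0 shut, 1.7 to 1.9 at the start (leaning back beyond upright), at most 2.0. The stiff hinge (0.25 Nm) stays where it is left. Hinge line: along the case's y at x = +85, z = 46 mm of its frame. In the last 0.07 rad a bar on the lid has to be pressed past the sprung catch, 8 to 15 N on the front of the lid; it then snaps in and is held at about 0.
- lid_front (a point): point on the outer (upper) face of the lid, 155 mm from the hinge line at the middle of its length: the place to press it shut (64 mm above the case's underside when shut). The lid is a slab 176 x 276 x 18 mm, its front edge 173 mm from the hinge line; open beyond upright, this face looks away from the case, to its +x, and the edge stands 0.22 m above the bench.
- tray: shallow open steel tray for returns, fixed to the bench, 136 x 210 x 24 mm (its x, y, z), walls and floor 3 mm. Origin: centre of the underside. Two loggers lie side by side in it with their length along the tray's x, about 90 mm apart.
- beaker_a: glass beaker, 69 mm across, 79 mm tall, a bystander. Origin: centre of the underside.
- beaker_b: smaller glass beaker, 56 mm across, 61 mm tall, a bystander. Origin: centre of the underside.
- timer: white countdown timer with three small keys, 68 x 66 x 21 mm, a bystander, not one of the loggers. Origin: centre of the underside.

How it is judged:
At the end, for the whole second after the job is handed in: every logger present lies flat (within 0.12 rad) and at rest: on the floor of the case if its key has snapped in (travel over 5 mm), on the floor of the tray if its key was pressed and crept part of the way back (1 to 4 mm); the lid is shut past its catch (under 0.03 rad) (value of joint lid below 0.03 rad and ((x of logger_1 in the frame of case between -0.06 and 0.06 m and y of logger_1 in the frame of case between -0.12 and 0.12 m and z of logger_1 in the frame of case between -0.005 and 0.014 m and angle between logger_1's own z axis and vertical below 0.12 rad and linear speed of logger_1 below 0.02 m/s and value of joint key_1 above 0.005 m) or (x of logger_1 in the frame of tray between -0.05 and 0.05 m and y of logger_1 in the frame of tray between -0.095 and 0.095 m and z of logger_1 in the frame of tray between -0.005 and 0.012 m and angle between logger_1's own z axis and vertical below 0.12 rad and linear speed of logger_1 below 0.02 m/s and value of joint key_1 between 0.001 and 0.004 m)) and ((x of logger_2 in the frame of case between -0.06 and 0.06 m and y of logger_2 in the frame of case between -0.12 and 0.12 m and z of logger_2 in the frame of case between -0.005 and 0.014 m and angle between logger_2's own z axis and vertical below 0.12 rad and linear speed of logger_2 below 0.02 m/s and value of joint key_2 above 0.005 m) or (x of logger_2 in the frame of tray between -0.05 and 0.05 m and y of logger_2 in the frame of tray between -0.095 and 0.095 m and z of logger_2 in the frame of tray between -0.005 and 0.012 m and angle between logger_2's own z axis and vertical below 0.12 rad and linear speed of logger_2 below 0.02 m/s and value of joint key_2 between 0.001 and 0.004 m)) and ((x of logger_3 in the frame of case between -0.06 and 0.06 m and y of logger_3 in the frame of case between -0.12 and 0.12 m and z of logger_3 in the frame of case between -0.005 and 0.014 m and angle between logger_3's own z axis and vertical below 0.12 rad and linear speed of logger_3 below 0.02 m/s and value of joint key_3 above 0.005 m) or (x of logger_3 in the frame of tray between -0.05 and 0.05 m and y of logger_3 in the frame of tray between -0.095 and 0.095 m and z of logger_3 in the frame of tray between -0.005 and 0.012 m and angle between logger_3's own z axis and vertical below 0.12 rad and linear speed of logger_3 below 0.02 m/s and value of joint key_3 between 0.001 and 0.004 m)) and ((x of logger_4 in the frame of case between -0.06 and 0.06 m and y of logger_4 in the frame of case between -0.12 and 0.12 m and z of logger_4 in the frame of case between -0.005 and 0.014 m and angle between logger_4's own z axis and vertical below 0.12 rad and linear speed of logger_4 below 0.02 m/s and value of joint key_4 above 0.005 m) or (x of logger_4 in the frame of tray between -0.05 and 0.05 m and y of logger_4 in the frame of tray between -0.095 and 0.095 m and z of logger_4 in the frame of tray between -0.005 and 0.012 m and angle between logger_4's own z axis and vertical below 0.12 rad and linear speed of logger_4 below 0.02 m/s and value of joint key_4 between 0.001 and 0.004 m)) and ((x of logger_5 in the frame of case between -0.06 and 0.06 m and y of logger_5 in the frame of case between -0.12 and 0.12 m and z of logger_5 in the frame of case between -0.005 and 0.014 m and angle between logger_5's own z axis and vertical below 0.12 rad and linear speed of logger_5 below 0.02 m/s and value of joint key_5 above 0.005 m) or (x of logger_5 in the frame of tray between -0.05 and 0.05 m and y of logger_5 in the frame of tray between -0.095 and 0.095 m and z of logger_5 in the frame of tray between -0.005 and 0.012 m and angle between logger_5's own z axis and vertical below 0.12 rad and linear speed of logger_5 below 0.02 m/s and value of joint key_5 between 0.001 and 0.004 m))); the robot touches nothing.
It fails at once if a logger's key is pressed with more than 30 N (contact force between any of cap_1, cap_2, cap_3, cap_4, cap_5 and the fingers above 30 N).
It fails at once if a beaker or the timer is knocked more than 4 cm from its place, or a beaker is tipped (distance of any of beaker_a, beaker_b, timer from where it was at the start of the episode above 0.04 m or angle between any of beaker_a, beaker_b's own z axis and vertical above 0.6 rad).
Of logger_1, logger_2, logger_3, logger_4, logger_5 only 3 to 5 are there at a start; the rules pass over those that are not, and their reading is None.
At some moment in a run one of logger_1, logger_2, logger_3, logger_4, logger_5 may be knocked a few centimetres aside while the robot is not near it.
Once in a run the grip may slacken for a moment while it holds something.
It also fails if it takes over 210 s, if anything falls off the work surface, if the arm or the gripper's body presses on something with over 40 N, if the wrist force passes 120 N, or if a joint passes its speed limit or range.

## Working session

There is one attempt and no reset: what is moved stays moved. The work goes in short steps, Python scripts to look and compute and a shell command to move; the robot and the scene stay as the last step left them, time stands still between calls to the robot, and variables do not carry over. Pictures are saved under pics/ and viewed, at most 14 in all, crops included, and the job is handed in when it is done.

```bash
ls; mkdir -p pics; python3 - <<'E'
from bench import ctrl, imaging
import cv2
o=ctrl.get_obs()
print({k:(v if not hasattr(v,'round') else v) for k,v in o.items()})
for n in("scene","top"):
    cv2.imwrite(f"pics/{n}0.png",imaging.camera(n)[:,:,::-1]); i=imaging.camera_info(n);print(n,i)
print(imaging.camera_info("wrist"))
E
```

```text
pics
{'time_s': 0.0, 'q': array([-1.35227318e+00,  1.81583399e-01,  1.60799407e+00,  3.31083021e-05,
        1.35377049e+00, -2.06311141e-01]), 'dq': array([ 0.00135954,  0.00055243, -0.00111376, -0.00017681, -0.00112302,
        0.00024074]), 'joint_efforts': array([ 2.04723538e-04, -4.44870400e+01, -3.51337695e+01, -2.09088075e-04,
        8.88305018e-03,  2.09255921e-05]), 'eef_pos': array([ 0.23690593, -0.5233792 ,  0.25236702]), 'eef_rot': array([-8.77737201e-04,  9.77524558e-01,  2.10819750e-01,  1.08034612e-05]), 'wrist_force': array([-0.76432467,  0.14533475, -0.17873709]), 'torque': array([ 0.00504662, -0.03071208, -0.02604657]), 'grasp_force': 0.0, 'opening': 0.9996237670421287}
scene {'K': array([[487.83589052,   0.        , 277.14059606],
       [  0.        , 487.83589052, 204.89121535],
       [  0.        ,   0.        ,   1.        ]]), 'T': array([[-0.8924825 ,  0.26983857, -0.36147218,  0.05510003],
       [-0.45092018, -0.51223007,  0.73095235,  1.10511893],
       [ 0.01208221,  0.81535728,  0.57883203,  0.97598292],
       [ 0.        ,  0.        ,  0.        , 
[... 254 characters left out ...]
[-0.99993638, -0.00954028,  0.00601833, -0.02675932],
       [ 0.00430559,  0.17033197,  0.98537733,  1.53200627],
       [ 0.        ,  0.        ,  0.        ,  1.        ]])}
{'K': array([[331.31975984,   0.        , 280.12548145],
       [  0.        , 331.31975984, 203.43424287],
       [  0.        ,   0.        ,   1.        ]]), 'tool_from_camera': array([[ 1.01538752e-04,  9.57104125e-01,  2.89744171e-01,
         7.48467499e-02],
       [ 9.99999879e-01, -2.36628851e-04,  4.31206982e-04,
        -1.34754294e-03],
       [ 4.81271811e-04,  2.89744092e-01, -9.57104033e-01,
        -1.19819471e-01],
       [ 0.00000000e+00,  0.00000000e+00,  0.00000000e+00,
         1.00000000e+00]])}
```

View pics/top0.png

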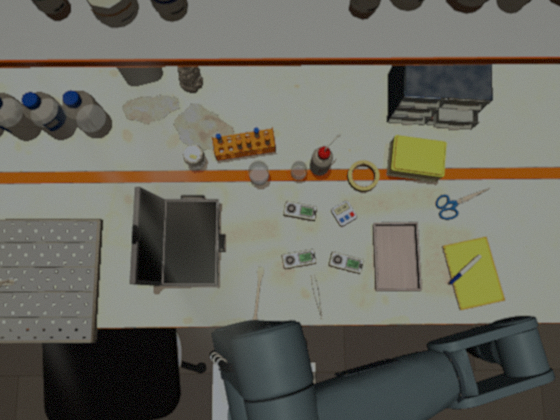

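View pics/scene0.png

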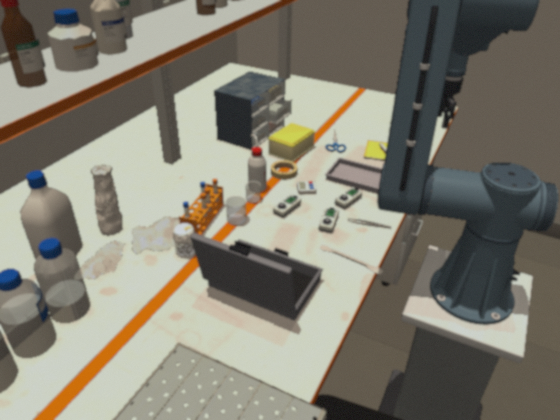

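The top view shows three loggers at px (300,211), (299,259) and (346,262), with their keys to the image left (+y). The timer is at (344,213), the tray at (397,256) and the case at (190,240), with its lid on the +y side. The beakers are at (259,173) and (299,172).

```bash
cat > h.py <<'E'
import numpy as np, cv2
from bench import ctrl, imaging
from scipy.spatial.transform import Rotation as R
def pose():
    o=ctrl.get_obs(); T=np.eye(4); T[:3,:3]=R.from_quat(np.roll(o['eef_rot'],-1)).as_matrix(); T[:3,3]=o['eef_pos']; return T
def shot(n):
    i=imaging.camera_info(n); T=pose()@i['tool_from_camera'] if n=='wrist' else i['T']
    return imaging.camera(n),i['K'],T
def ray(K,T,uv,z):
    d=np.linalg.inv(K)@[uv[0],uv[1],1]; d=T[:3,:3]@[d[0],-d[1],-d[2]]
    return T[:3,3]+d*(z-T[2,3])/d[2]
def proj(K,T,p):
    c=np.linalg.inv(T)@[*p,1]; q=K@[c[0],-c[1],-c[2]]; return q[:2]/q[2]
def blobs(m,lo,hi):
    c,_=cv2.findContours(m.astype(np.uint8),cv2.RETR_EXTERNAL,cv2.CHAIN_APPROX_NONE)
    return [x for x in c if lo<cv2.contourArea(x)<hi]
def cen(c):
    m=cv2.moments(c); return np.array([m['m10']/m['m00'],m['m01']/m['m00']])
def loggers(im,K,T,alo,ahi,z0=0.0,key=0.036):
    "pair green displays and dark keys by their distance; returns centre, yaw of +x"
    h=cv2.cvtColor(im,cv2.COLOR_RGB2HSV)
    g=[ray(K,T,cen(c),z0+.028) for c in blobs(cv2.inRange(h,(40,60,30),(90,255,255)),alo,ahi)]
    k=[ray(K,T,cen(c),z0+key) for c in blobs(cv2.inRange(h,(0,0,0),(179,255,75)),alo,ahi*3)]
    out=[]
    for a in g:
        for b in k:
            d=(b-a)[:2]
            if .035<np.hypot(*d)<.075:
                yaw=np.arctan2(d[1],d[0]); out.append((b[:2]-.03*d/np.hypot(*d),np.degrees(yaw),b[:2],np.hypot(*d)))
    return out
def tool(p):
    "target world point in tool axes (cm)"
    T=pose(); return (T[:3,:3].T@(np.asarray(p)-T[:3,3])*100).round(2)
E
python3 - <<'E'
from h import *
im,K,T=shot('top')
np.set_printoptions(precision=4,suppress=True)
for l in loggers(im,K,T,15,200): print(*l)
v=cv2.resize(im[160:300,125:435],None,fx=2.55,fy=2.55,interpolation=cv2.INTER_CUBIC)
cv2.imwrite('pics/crop1.png',v[:,:,::-1])
for n,p,z in (('tray',(397,256),.024),('ba',(259,173),.07),('bb',(299,172),.06),('timer',(344,213),.02)): print(n,ray(K,T,p,z))
E
```

```text
[ 0.4566 -0.259 ] 75.11592102304861 [ 0.4643 -0.23  ] 0.05023136044036706
[ 0.4698 -0.1104] 101.21480575051655 [ 0.464 -0.081] 0.04991826724071793
[ 0.6246 -0.117 ] 80.11852589084626 [ 0.6298 -0.0875] 0.04946163832274896
tray [ 0.4737 -0.422   0.024 ]
ba [0.7368 0.0131 0.07  ]
bb [ 0.7416 -0.1141  0.06  ]
timer [ 0.6145 -0.2592  0.02  ]
```

View pics/crop1.png

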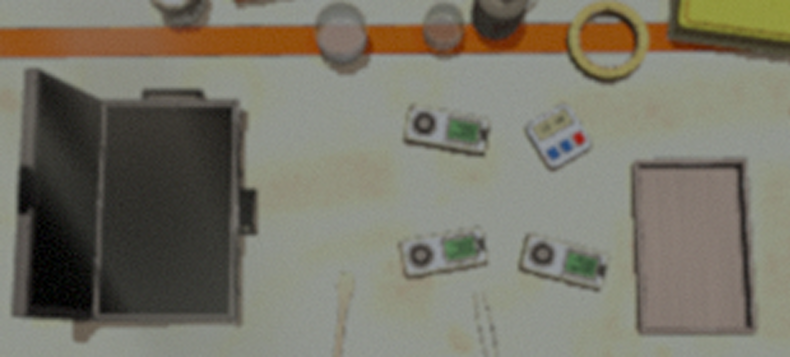

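The crop gives rim corners in crop px. The case's are (103,101), (238,101), (238,320) and (97,316), and the tray's are (633,160), (746,158), (754,330) and (638,330).

```bash
python3 - <<'E'
from h import *
np.set_printoptions(precision=3,suppress=True)
i=imaging.camera_info('top');K,T=i['K'],i['T']
for n,c,z in(('case',[(103,101),(238,101),(238,320),(97,316)],.046),('tray',[(633,160),(746,158),(754,330),(638,330)],.024)):
    P=np.array([ray(K,T,(125+(x+.5)/2.55-.5,160+(y+.5)/2.55-.5),z) for x,y in c]); e=P[3]+P[2]-P[0]-P[1]
    print(n,P[:,:2].tolist(),'centre',P.mean(0),'axis deg',np.degrees(np.arctan2(e[1],e[0])), np.linalg.norm(e)/2)
print(tool([.463,-.081,.15]))
E
```

```text
case [[0.6596901241485695, 0.3131328002122904], [0.6580855290740977, 0.14468404774256813], [0.38724064106629436, 0.1420022258680415], [0.39379734202428496, 0.3127313131237493]] centre [0.525 0.228 0.046] axis deg -179.6708659422674 0.2683732630744835
tray [[0.5821416514418354, -0.35045116941906246], [0.583303421714124, -0.4930253523301797], [0.36914557374692497, -0.4897187571081832], [0.37062239443541656, -0.3469692491652185]] centre [ 0.476 -0.42   0.024] axis deg 179.08634898871094 0.2128656158478197
[ 38.83 -30.99  10.31]
```

```bash
python3 -c "
from h import *
print(tool([.53,-.16,.25]))"; 
```

```text
[ 41.69 -21.04   0.3 ]
```

```bash
python3 -m pendant '[[4,-2,0,-6],[8,-4,0,-12],[12,-6,0,-18],[15.5,-8,0,-24],[19,-10,0,-30],[22.5,-12,0,-36],[26,-14,0,-42],[30,-16,0,-48],[34,-18,0,-54],[38,-20,0,-60],[41.7,-21,0,-65.7],[41.7,-21,0,-65.7]]' 0; python3 -m pendant '[[0,0,0,0],[0,0,0,0],[0,0,0,0]]'
python3 - <<'E'
from h import *
im,K,T=shot('wrist')
cv2.imwrite('pics/w1.png',im[:,:,::-1])
for l in loggers(im,K,T,40,2000): print(*l)
E
```

```text
time_s: 1.15
eef_pos: [0.5333, -0.1562, 0.2533]
eef_rot: [0.0, 0.704, 0.711, 0.001]
wrist_force: [0.3, -0.3, 1.0]
opening: 0.003
grasp_force: 0.0
time_s: 1.4
eef_pos: [0.5296, -0.1615, 0.2529]
eef_rot: [-0.0, 0.707, 0.707, -0.0]
wrist_force: [0.6, 0.4, -0.1]
opening: 0.0
grasp_force: 0.0
[ 0.45818016 -0.25795769] 74.17314384666159 [ 0.4663621  -0.22909499] 0.05373270102964729
[ 0.62501189 -0.11902875] 80.26712814795965 [ 0.63008353 -0.08946056] 0.04953737169186103
[ 0.61809142 -0.13387798] 129.38197994887554 [ 0.5990568  -0.11068999] 0.0357015732926091
[ 0.47059956 -0.11186062] 98.7877685199516 [ 0.46601631 -0.08221278] 0.04962132452337669
```

View pics/w1.png

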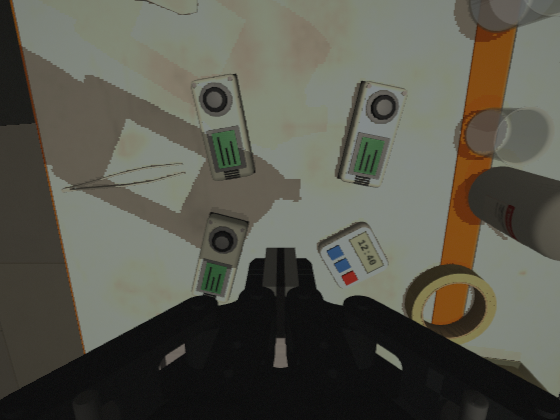

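The wrist view shows logger A at (222,125), B at (372,135), C at (222,255) and the timer at (353,255). Positions agree with the top view to about 2 mm. I'll press A first.

```bash
python3 -m pendant '[[4,-3,1,0],[8,-6.4,2,0],[8,-6.4,6,0],[8,-6.4,10,0],[8,-6.4,14,0],[8,-6.4,16.5,0],[8,-6.4,18,0],[8,-6.4,18.6,0],[8,-6.4,18.6,0],[8,-6.4,18.6,0]]' 0; python3 -m pendant '[[0,0,0.2,0],[0,0,0.3,0],[0,0,0.4,0],[0,0,0.4,0]]'; python3 -m pendant '[[0,0,0.1,0],[0,0,0.2,0],[0,0,0.2,0]]'
```

```text
time_s: 2.28
eef_pos: [0.4667, -0.0818, 0.0681]
eef_rot: [0.0, 0.707, 0.707, 0.0]
wrist_force: [0.4, 0.1, 0.5]
opening: -0.0
grasp_force: 0.0
time_s: 2.62
eef_pos: [0.4667, -0.0809, 0.0639]
eef_rot: [0.001, 0.707, 0.707, 0.0]
wrist_force: [0.1, -0.1, -0.6]
opening: -0.002
grasp_force: 0.0
time_s: 2.87
eef_pos: [0.4663, -0.0806, 0.0612]
eef_rot: [-0.0, 0.707, 0.707, -0.0]
wrist_force: [0.5, -0.7, -0.3]
opening: -0.002
grasp_force: 0.0
```

```bash
f='^(eef_pos|wrist_force)'; for i in 1; do
python3 -m pendant '[[0,0,0.1,0],[0,0,0.2,0],[0,0,0.2,0]]'|grep -E "$f"
python3 -m pendant '[[0,0,0.1,0],[0,0,0.1,0],[0,0,0.1,0]]'|grep -E "$f"
python3 -m pendant '[[0,0,0.1,0],[0,0,0.1,0],[0,0,0.1,0]]'|grep -E "$f"
python3 -m pendant '[[0,0,0.1,0],[0,0,0.1,0],[0,0,0.1,0]]'|grep -E "$f"
python3 -m pendant '[[0,0,0.1,0],[0,0,0.1,0],[0,0,0.1,0]]'|grep -E "$f"
done
```

```text
eef_pos: [0.4662, -0.0807, 0.059]
wrist_force: [-0.5, -0.7, -0.2]
eef_pos: [0.4663, -0.0808, 0.0582]
wrist_force: [0.5, -0.6, 0.2]
eef_pos: [0.4663, -0.0808, 0.0573]
wrist_force: [-0.0, 0.3, -0.5]
eef_pos: [0.4664, -0.0808, 0.0563]
wrist_force: [0.3, -0.1, 0.7]
eef_pos: [0.4664, -0.0808, 0.0553]
wrist_force: [-0.5, 0.3, 0.9]
```

```bash
f='^(eef_pos|wrist_force)'; for i in 1; do
python3 -m pendant '[[0,0,0.1,0],[0,0,0.1,0],[0,0,0.1,0]]'|grep -E "$f"
python3 -m pendant '[[0,0,0.1,0],[0,0,0.1,0],[0,0,0.1,0]]'|grep -E "$f"
python3 -m pendant '[[0,0,0.1,0],[0,0,0.1,0],[0,0,0.1,0]]'|grep -E "$f"
python3 -m pendant '[[0,0,0.1,0],[0,0,0.1,0],[0,0,0.1,0]]'|grep -E "$f"
done
```

```text
eef_pos: [0.4664, -0.0808, 0.0542]
wrist_force: [0.7, -0.2, 1.1]
eef_pos: [0.4664, -0.0808, 0.0533]
wrist_force: [0.4, 0.1, 1.2]
eef_pos: [0.4664, -0.0808, 0.0523]
wrist_force: [-0.4, -0.7, 1.3]
eef_pos: [0.4664, -0.0808, 0.052]
wrist_force: [-4.2, 1.5, 10.4]
```

```bash
f='^(eef_pos|wrist_force)'; for i in 1; do
python3 -m pendant '[[0,0,-0.3,0],[0,0,-0.7,0],[0,0,-0.7,0]]'|grep -E "$f"
python3 -m pendant '[[0,0,0.1,0],[0,0,0.2,0],[0,0,0.2,0],[0,0,0.2,0],[0,0,0.2,0],[0,0,0.2,0]]'|grep -E "$f"
python3 -m pendant '[[0,0,0.1,0],[0,0,0.1,0],[0,0,0.1,0],[0,0,0.1,0],[0,0,0.1,0]]'|grep -E "$f"
python3 -m pendant '[[0,0,0.1,0],[0,0,0.1,0],[0,0,0.1,0],[0,0,0.1,0],[0,0,0.1,0]]'|grep -E "$f"
python3 -m pendant '[[0,0,0.1,0],[0,0,0.1,0],[0,0,0.1,0],[0,0,0.1,0],[0,0,0.1,0]]'|grep -E "$f"
python3 -m pendant '[[0,0,0.1,0],[0,0,0.1,0],[0,0,0.1,0],[0,0,0.1,0],[0,0,0.1,0]]'|grep -E "$f"
done
```

```text
eef_pos: [0.4666, -0.0809, 0.0588]
wrist_force: [-0.1, 0.6, -0.6]
eef_pos: [0.4663, -0.0807, 0.0562]
wrist_force: [0.6, 0.0, -0.5]
eef_pos: [0.4663, -0.0807, 0.0553]
wrist_force: [-0.3, -0.2, 0.6]
eef_pos: [0.4663, -0.0807, 0.0543]
wrist_force: [0.1, 0.8, 2.1]
eef_pos: [0.4664, -0.0808, 0.0533]
wrist_force: [-0.8, 0.0, 1.9]
eef_pos: [0.4664, -0.0807, 0.0523]
wrist_force: [-0.1, -0.3, 1.5]
```

```bash
f='^(eef_pos|wrist_force)'; for i in 1; do
python3 -m pendant '[[0,0,-2,0],[0,0,-4,0],[0,4,-4,0],[-0.4,8,-4,0],[-0.8,12,-4,0],[-0.8,16.4,-4,0],[-0.8,16.4,-3,0],[-0.8,16.4,-2,0],[-0.8,16.4,-1,0],[-0.8,16.4,-0.8,0],[-0.8,16.4,-0.8,0],[-0.8,16.4,-0.8,0]]'|grep -E "$f"
python3 -m pendant '[[0,0,0.1,0],[0,0,0.1,0],[0,0,0.1,0],[0,0,0.1,0]]'|grep -E "$f"
python3 -m pendant '[[0,0,0.1,0],[0,0,0.1,0],[0,0,0.1,0],[0,0,0.1,0]]'|grep -E "$f"
python3 -m pendant '[[0,0,0.1,0],[0,0,0.1,0],[0,0,0.1,0],[0,0,0.1,0]]'|grep -E "$f"
python3 -m pendant '[[0,0,0.1,0],[0,0,0.1,0],[0,0,0.1,0],[0,0,0.1,0]]'|grep -E "$f"
python3 -m pendant '[[0,0,0.1,0],[0,0,0.1,0],[0,0,0.1,0],[0,0,0.1,0]]'|grep -E "$f"
python3 -m pendant '[[0,0,0.1,0],[0,0,0.1,0],[0,0,0.1,0],[0,0,0.1,0]]'|grep -E "$f"
done
```

```text
eef_pos: [0.6291, -0.0885, 0.06]
wrist_force: [1.0, 0.3, 0.5]
eef_pos: [0.6304, -0.0887, 0.0597]
wrist_force: [-0.7, -0.5, 0.2]
eef_pos: [0.6303, -0.0886, 0.0582]
wrist_force: [0.3, -0.7, -0.2]
eef_pos: [0.6305, -0.0886, 0.0575]
wrist_force: [-0.0, 0.4, 3.1]
eef_pos: [0.6305, -0.0886, 0.0566]
wrist_force: [-0.3, 0.8, 5.2]
eef_pos: [0.6304, -0.0886, 0.0551]
wrist_force: [0.4, 0.1, 0.5]
eef_pos: [0.63, -0.0887, 0.0539]
wrist_force: [-0.3, 0.7, 0.1]
```

```bash
f='^(eef_pos|wrist_force)'; for i in 1; do
python3 -m pendant '[[0,0,0.1,0],[0,0,0.1,0],[0,0,0.1,0]]'|grep -E "$f"
python3 -m pendant '[[0,0,-2,0],[0,0,-4,0],[-2.5,-3,-4,0],[-5,-6,-4,0],[-7.5,-9,-4,0],[-10,-12,-4,0],[-12.5,-14.7,-4,0],[-14,-16.4,-3,0],[-14,-16.4,-2,0],[-14,-16.4,-1,0],[-14,-16.4,-0.8,0],[-14,-16.4,-0.8,0]]'|grep -E "$f"
python3 -m pendant '[[0,0,0,0],[0,0,0,0],[0,0,0.1,0],[0,0,0.1,0]]'|grep -E "$f"
python3 -m pendant '[[0,0,0.1,0],[0,0,0.1,0],[0,0,0.1,0],[0,0,0.1,0]]'|grep -E "$f"
python3 -m pendant '[[0,0,0.1,0],[0,0,0.1,0],[0,0,0.1,0],[0,0,0.1,0]]'|grep -E "$f"
python3 -m pendant '[[0,0,0.1,0],[0,0,0.1,0],[0,0,0.1,0],[0,0,0.1,0]]'|grep -E "$f"
python3 -m pendant '[[0,0,0.1,0],[0,0,0.1,0],[0,0,0.1,0],[0,0,0.1,0]]'|grep -E "$f"
python3 -m pendant '[[0,0,0.1,0],[0,0,0.1,0],[0,0,0.1,0],[0,0,0.1,0]]'|grep -E "$f"
python3 -m pendant '[[0,0,0.1,0],[0,0,0.1,0],[0,0,0.1,0],[0,0,0.1,0]]'|grep -E "$f"
done
```

```text
eef_pos: [0.6302, -0.0886, 0.0531]
wrist_force: [0.0, -0.4, -0.2]
eef_pos: [0.4665, -0.2275, 0.0602]
wrist_force: [-0.1, -0.6, -0.4]
eef_pos: [0.467, -0.2285, 0.0605]
wrist_force: [0.0, -0.5, -0.6]
eef_pos: [0.4664, -0.2288, 0.0593]
wrist_force: [-0.2, -0.5, 0.1]
eef_pos: [0.4664, -0.2288, 0.0583]
wrist_force: [-0.2, -0.0, 0.2]
eef_pos: [0.4665, -0.2288, 0.0575]
wrist_force: [-0.9, 0.7, 2.4]
eef_pos: [0.4665, -0.2288, 0.0564]
wrist_force: [-0.5, 0.5, 3.9]
eef_pos: [0.4664, -0.2287, 0.0551]
wrist_force: [0.7, -0.0, 1.5]
eef_pos: [0.4663, -0.2286, 0.0541]
wrist_force: [-0.1, -0.2, 0.7]
```

```bash
f='^(eef_pos|wrist_force)'; 
python3 -m pendant '[[0,0,0.1,0],[0,0,0.1,0],[0,0,0.1,0]]'|grep -E "$f"
python3 -m pendant '[[0,0,-3,0],[0,0,-7,0],[0,0,-11,0],[2,1,-14,0],[4,2,-17,0],[6,3,-19,0],[6,3,-19,0],[6,3,-19,0],[6,3,-19,0]]' 1|grep -E "$f"
python3 - <<'E'
from h import *
im,K,T=shot('wrist')
cv2.imwrite('pics/w2.png',im[:,:,::-1])
for l in loggers(im,K,T,40,2000,0,.032): print(*l)
E
```

```text
eef_pos: [0.4663, -0.2287, 0.0531]
wrist_force: [0.1, 0.6, 0.2]
eef_pos: [0.4958, -0.1686, 0.2423]
wrist_force: [-0.4, -0.4, -0.4]
[ 0.45567305 -0.25684884] 80.3371448627237 [ 0.46070856 -0.22727447] 0.054158573436592805
[ 0.45867151 -0.24029246] 80.08979161783095 [ 0.46383465 -0.2107401 ] 0.07098373810417127
[ 0.6179274  -0.13445556] 134.50610108385717 [ 0.59689784 -0.11306028] 0.03536324996260862
[ 0.46987339 -0.11227854] 101.07957792741169 [ 0.46410823 -0.0828377 ] 0.04930892730842026
```

View pics/w2.png

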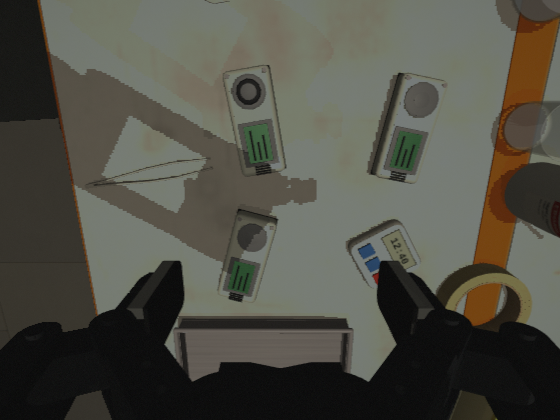

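The wrist view shows the keys of B (422,98) and C (252,238) grey and sunk in, so both have started. A's key at (248,92) is still dark and raised, so A is worn. I'll take A to the tray.

```bash
python3 -m pendant '[[2,-1,3,-5],[4,-2,6,-10],[5.7,-2.6,9,-10],[5.7,-2.6,11,-10],[5.7,-2.6,11,-10],[5.7,-2.6,11,-10]]' 1
python3 - <<'E'
from h import *
im,K,T=shot('wrist')
cv2.imwrite('pics/w3.png',im[:,:,::-1])
for l in loggers(im,K,T,100,8000,0,.033): print(*l, tool([*l[0],.026]))
E
```

```text
time_s: 15.67
eef_pos: [0.4689, -0.1118, 0.1316]
eef_rot: [-0.002, 0.643, 0.766, -0.001]
wrist_force: [0.4, -0.2, 0.4]
opening: 0.998
grasp_force: 0.0
[ 0.62402618 -0.11783866] 84.44700798947211 [ 0.62692917 -0.08797945] 0.05056276190205947 [-3.19 15.06 10.71]
[ 0.47009248 -0.11322657] 101.54033327328996 [ 0.46409075 -0.08383305] 0.04825131758784063 [-0.07 -0.02 10.72]
[ 0.4446086  -0.09852768] 131.80410957202926 [ 0.42461102 -0.07616484] 0.07370809176566298 [ 1.82 -2.28 10.73]
```

View pics/w3.png

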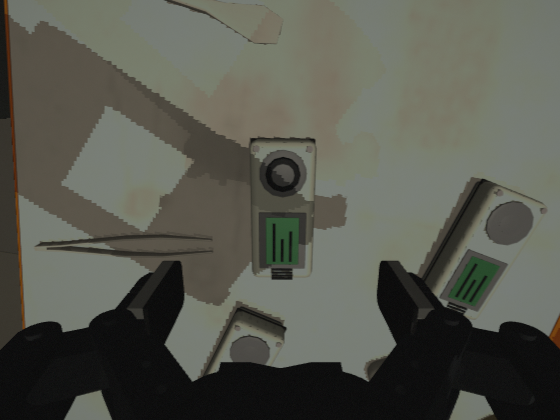

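A lies centred between the fingers at (283,208) and is aligned with the tool.

```bash
python3 -m pendant '[[0,0,4,0],[0,0,7,0],[0,0,9,0],[0,0,10.3,0],[0,0,10.3,0],[0,0,10.3,0]]' 1
python3 -m pendant '[[0,0,0.2,0],[0,0,0.2,0],[0,0,0.2,0],[0,0,0.2,0],[0,0,0.2,0],[0,0,0.2,0],[0,0,0.2,0],[0,0,0.2,0]]' 0
python3 -m pendant '[[0,0,-2,0],[0,0,-4,0],[0,0,-6,0],[0,0,-8,0],[0,0,-8,0],[0,0,-8,0]]'; python3 -c "
from h import *
print(tool([.476,-.42,.1]))"
```

```text
time_s: 16.22
eef_pos: [0.4712, -0.1128, 0.0312]
eef_rot: [0.0, 0.643, 0.766, 0.0]
wrist_force: [0.3, 0.9, 0.8]
opening: 0.997
grasp_force: 0.0
time_s: 16.88
eef_pos: [0.4714, -0.1123, 0.0297]
eef_rot: [0.001, 0.642, 0.766, 0.0]
wrist_force: [-1.9, 0.4, 7.5]
opening: 0.523
grasp_force: 62.3
time_s: 17.38
eef_pos: [0.4712, -0.1121, 0.1093]
eef_rot: [0.002, 0.642, 0.766, 0.0]
wrist_force: [-0.5, 0.0, -2.7]
opening: 0.528
grasp_force: 67.9
[-30.4   -4.9    0.98]
```

```bash
python3 -m pendant '[[-4,-0.6,0,2],[-8,-1.2,0,4],[-12,-1.8,0,6],[-16,-2.4,0,8],[-20,-3.1,0,10],[-24,-3.8,0,11],[-28,-4.5,0,11],[-30.4,-4.9,0,11],[-30.4,-4.9,0,11],[-30.4,-4.9,0,11],[-30.4,-4.9,0,11]]'; python3 -m pendant '[[0,0,2,0],[0,0,4,0],[0,0,5,0],[0,0,5,0],[0,0,5,0]]'
```

```text
time_s: 18.3
eef_pos: [0.4742, -0.418, 0.1061]
eef_rot: [-0.002, 0.713, 0.701, 0.0]
wrist_force: [0.6, 0.6, -1.7]
opening: 0.523
grasp_force: 68.0
time_s: 18.72
eef_pos: [0.475, -0.418, 0.0575]
eef_rot: [-0.001, 0.713, 0.702, 0.0]
wrist_force: [-0.2, -0.3, -0.9]
opening: 0.523
grasp_force: 68.0
```

```bash
python3 - <<'E'
from h import *
im,K,T=shot('wrist'); t,_,_=shot('top')
cv2.imwrite('pics/w4.png',np.hstack([cv2.resize(im,(440,330)),cv2.resize(t[180:330,310:470],(352,330))])[:,:,::-1])
E
```

```text
(no output)
```

View pics/w4.png

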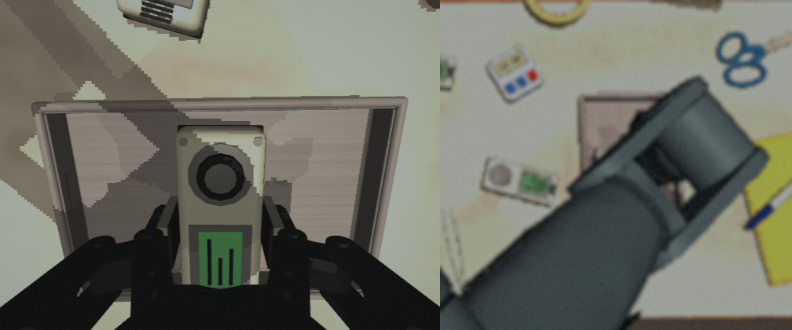

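The logger hangs over the tray within its walls. The tray's far rim is at rows ~100 and its sides at columns 35 and 405.

```bash
python3 -c "
from h import *
i=imaging.camera_info('wrist');K=i['K'];T=pose()@i['tool_from_camera'];s=560/440
for p in((35*s,102*s),(405*s,98*s)): print(ray(K,T,p,.024))"
python3 -m pendant '[[0,0,1,0],[0,0,2,0],[0,0,2.3,0],[0,0,2.3,0],[0,0,2.3,0]]'
```

```text
[ 0.36924383 -0.35420831  0.024     ]
[ 0.58464787 -0.35538115  0.024     ]
time_s: 19.23
eef_pos: [0.4748, -0.4194, 0.0347]
eef_rot: [-0.001, 0.713, 0.701, 0.0]
wrist_force: [0.4, 0.4, -1.4]
opening: 0.518
grasp_force: 68.0
```

```bash
python3 -m pendant '[[0,0,0.1,0],[0,0,0.15,0],[0,0,0.15,0],[0,0,0.15,0]]'; python3 -m pendant '[[0,0,0,0],[0,0,0,0],[0,0,0,0],[0,0,0,0],[0,0,0,0],[0,0,0,0]]' 1;  python3 -m pendant '[[0,0,-3,0],[0,0,-6,0],[0,0,-9,0],[0,0,-10,0],[0,0,-10,0]]';python3 -c "
from h import *
T=pose();print(tool([.457,-.257,.13]), np.degrees(np.arctan2(T[1,0],T[0,0])))"
```

```text
time_s: 19.57
eef_pos: [0.4752, -0.4198, 0.034]
eef_rot: [0.0, 0.713, 0.701, -0.0]
wrist_force: [-0.5, 0.3, -2.6]
opening: 0.523
grasp_force: 68.0
time_s: 20.07
eef_pos: [0.4752, -0.4197, 0.0339]
eef_rot: [0.0, 0.713, 0.701, -0.0]
wrist_force: [0.7, -0.0, 0.4]
opening: 1.0
grasp_force: 0.0
time_s: 20.48
eef_pos: [0.4767, -0.4215, 0.1377]
eef_rot: [0.004, 0.713, 0.701, -0.0]
wrist_force: [0.7, -1.1, 0.7]
opening: 0.998
grasp_force: 0.0
[16.42 -2.24  0.67] 89.04632886904992
```

```bash
python3 -m pendant '[[4,-0.6,0,5],[8,-1.2,0,10],[12,-1.7,0,13],[16.4,-2.2,0,13],[16.4,-2.2,0,13],[16.4,-2.2,0,13],[16.4,-2.2,0,13]]' 1
python3 - <<'E'
from h import *
im,K,T=shot('wrist')
cv2.imwrite('pics/w5.png',im[:,:,::-1])
h=cv2.cvtColor(im,cv2.COLOR_RGB2HSV)
P=pose()
for c in blobs(cv2.inRange(h,(40,60,30),(90,255,255)),300,20000):
    r=cv2.minAreaRect(c); bx=np.array([ray(K,T,p,.028) for p in cv2.boxPoints(r)]); e=[bx[1]-bx[0],bx[2]-bx[1]]; e=max(e,key=np.linalg.norm)
    print(cen(c),ray(K,T,cen(c),.028),np.degrees(np.arctan2(e[1],e[0]))%180, tool(ray(K,T,cen(c),.028)))
print(P[:3,3],np.degrees(np.arctan2(P[1,0],P[0,0])))
E
```

```text
time_s: 21.07
eef_pos: [0.4557, -0.2551, 0.1329]
eef_rot: [-0.0, 0.787, 0.616, -0.0]
wrist_force: [0.4, -0.8, -0.1]
opening: 0.993
grasp_force: 0.0
[283.35928285 246.56664308] [ 0.45167528 -0.28050883  0.028     ] 73.50429325967453 [-2.48  0.18 10.52]
[ 0.45592064 -0.25596446  0.1331948 ] 76.03857328950534
```

View pics/w5.png

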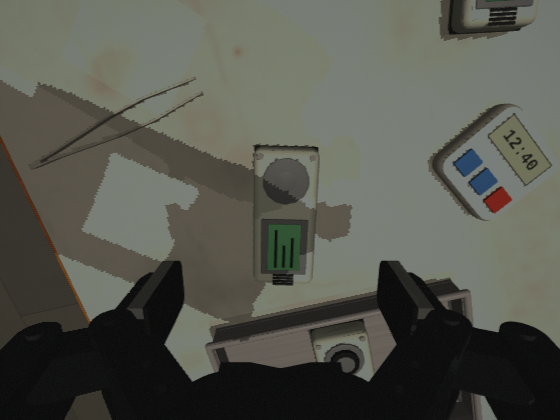

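C is aligned between the fingers at (285,213). I'll grasp it with a small -0.5 cm x shift.

```bash
python3 -m pendant '[[-0.5,0.2,3,1],[-0.5,0.2,6,1],[-0.5,0.2,9,1],[-0.5,0.2,10.2,1],[-0.5,0.2,10.2,1],[-0.5,0.2,10.2,1]]' 1
python3 -m pendant '[[0,0,0,0],[0,0,0,0],[0,0,0,0],[0,0,0,0],[0,0,0,0],[0,0,0,0],[0,0,0,0],[0,0,0,0]]' 0
python3 -m pendant '[[0,0,-2,0],[0,0,-5,0],[0,0,-8,0],[0,0,-11,0],[0,0,-12,0],[0,0,-12,0],[0,0,-12,0]]'; python3 -c "
from h import *
T=pose();print(tool([.47,.215,.15]), np.degrees(np.arctan2(T[1,0],T[0,0])))"
```

```text
time_s: 21.62
eef_pos: [0.4564, -0.2613, 0.0315]
eef_rot: [-0.001, 0.793, 0.609, -0.0]
wrist_force: [0.1, -0.4, -0.3]
opening: 1.0
grasp_force: 0.0
time_s: 22.28
eef_pos: [0.4577, -0.2615, 0.0336]
eef_rot: [0.002, 0.793, 0.609, 0.0]
wrist_force: [-0.9, -0.6, 6.4]
opening: 0.521
grasp_force: 62.8
time_s: 22.87
eef_pos: [0.4564, -0.2604, 0.1515]
eef_rot: [0.0, 0.793, 0.609, 0.0]
wrist_force: [-1.1, 0.7, -3.5]
opening: 0.521
grasp_force: 62.5
[ 46.28 -10.96   0.13] 75.04557280269746
```

```bash
python3 -m pendant '[[4,-1,0,-2],[8,-2,0,-4],[12,-3,0,-6],[16,-4,0,-8],[20,-5,0,-10],[24,-6,0,-12],[28,-7,0,-14],[32,-8,0,-15],[36,-8.8,0,-15],[40,-9.6,0,-15],[44,-10.5,0,-15],[46.3,-11,0,-15]]'; python3 -m pendant '[[0,0,0,0],[0,0,0,0],[0,0,0,0]]'
python3 - <<'E'
from h import *
im,K,T=shot('wrist')
cv2.imwrite('pics/w6.png',im[:,:,::-1])
P=pose()
print(P[:3,3],np.degrees(np.arctan2(P[1,0],P[0,0])))
E
```

```text
time_s: 23.87
eef_pos: [0.4677, 0.2185, 0.1491]
eef_rot: [-0.002, 0.706, 0.708, -0.001]
wrist_force: [-0.7, -0.3, -3.5]
opening: 0.521
grasp_force: 62.4
time_s: 24.12
eef_pos: [0.4684, 0.2145, 0.1497]
eef_rot: [-0.001, 0.707, 0.708, -0.002]
wrist_force: [0.2, -0.8, -2.7]
opening: 0.519
grasp_force: 62.4
[0.46885962 0.21404905 0.15015182] 90.0006011541085
```

View pics/w6.png

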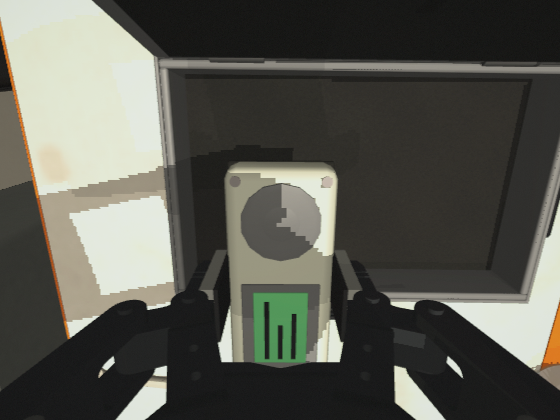

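The case interior spans columns ~172–535. The hinge rim is at row ~65 and the front rim at row ~297. I'll check its position.

```bash
python3 -c "
from h import *
np.set_printoptions(precision=4,suppress=True)
i=imaging.camera_info('wrist');K=i['K'];T=pose()@i['tool_from_camera']
for p in((161,60),(172,72),(172,292),(525,295),(525,303),(555,70)): print(p,ray(K,T,p,.046))"

```

```text
(161, 60) [0.3944 0.3153 0.046 ]
(172, 72) [0.4006 0.3083 0.046 ]
(172, 292) [0.3857 0.1504 0.046 ]
(525, 295) [0.6571 0.1484 0.046 ]
(525, 303) [0.6586 0.1413 0.046 ]
(555, 70) [0.6414 0.3095 0.046 ]
```

```bash
python3 -m pendant '[[0.6,0.1,3,1.5],[0.6,0.1,6,1.5],[0.6,0.1,8.5,1.5],[0.6,0.1,9.8,1.5],[0.6,0.1,10.4,1.5],[0.6,0.1,10.6,1.5],[0.6,0.1,10.8,1.5],[0.6,0.1,10.8,1.5]]';python3 -m pendant '[[0,0,0.1,0],[0,0,0.1,0],[0,0,0.1,0]]'
```

```text
time_s: 24.83
eef_pos: [0.4717, 0.2207, 0.0445]
eef_rot: [0.0, 0.716, 0.698, 0.001]
wrist_force: [-0.6, -0.6, -2.0]
opening: 0.521
grasp_force: 62.3
time_s: 25.08
eef_pos: [0.4714, 0.2212, 0.0436]
eef_rot: [0.0, 0.716, 0.698, 0.001]
wrist_force: [-0.4, -0.8, -1.6]
opening: 0.522
grasp_force: 62.3
```

```bash
python3 -m pendant '[[0,0,0.1,0],[0,0,0.2,0],[0,0,0.3,0],[0,0,0.3,0]]';python3 -m pendant '[[0,0,0,0],[0,0,0,0],[0,0,0,0],[0,0,0,0],[0,0,0,0],[0,0,0,0]]' 1;  python3 -m pendant '[[0,0,-3,0],[0,0,-6,0],[0,0,-9,0],[0,0,-11,0],[0,0,-11,0]]'
python3 - <<'E'
from h import *
im,K,T=shot('wrist'); t,_,_=shot('top')
cv2.imwrite('pics/w7.png',np.hstack([cv2.resize(im,(440,330)),cv2.resize(t[180:330,280:440],(352,330))])[:,:,::-1])
P=pose()
print(tool([.624,-.118,.14]),np.degrees(np.arctan2(P[1,0],P[0,0])))
E
```

```text
time_s: 25.42
eef_pos: [0.4708, 0.2211, 0.0397]
eef_rot: [-0.0, 0.716, 0.698, 0.0]
wrist_force: [-0.0, -0.0, -2.3]
opening: 0.522
grasp_force: 62.4
time_s: 25.92
eef_pos: [0.4709, 0.2211, 0.0399]
eef_rot: [0.0, 0.716, 0.698, 0.0]
wrist_force: [0.0, 0.4, 0.0]
opening: 1.002
grasp_force: 0.0
time_s: 26.33
eef_pos: [0.474, 0.2219, 0.1549]
eef_rot: [0.002, 0.716, 0.698, 0.004]
wrist_force: [1.3, 0.3, 0.3]
opening: 0.999
grasp_force: 0.0
[-33.52  16.12   1.07] 88.54141148665973
```

View pics/w7.png

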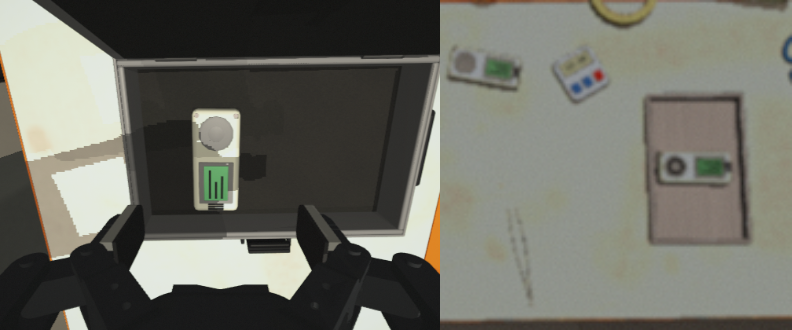

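The wrist view shows C lying flat in the case. The top view shows A flat in the tray and B unmoved at the upper left.

```bash
python3 -m pendant '[[-4,2,0,3],[-8,4,0,6],[-12,6,0,8.5],[-16,8,0,8.5],[-20,10,0,8.5],[-23.5,12,0,8.5],[-27,13.5,0,8.5],[-30.5,15,0,8.5],[-33.5,16.1,0.5,8.5],[-33.5,16.1,1,8.5],[-33.5,16.1,1,8.5],[-33.5,16.1,1,8.5]]' 0.8
python3 - <<'E'
from h import *
im,K,T=shot('wrist')
cv2.imwrite('pics/w8.png',im[:,:,::-1])
h=cv2.cvtColor(im,cv2.COLOR_RGB2HSV)
P=pose()
for c in blobs(cv2.inRange(h,(40,60,30),(90,255,255)),300,20000):
    r=cv2.minAreaRect(c); bx=np.array([ray(K,T,p,.028) for p in cv2.boxPoints(r)]); e=[bx[1]-bx[0],bx[2]-bx[1]]; e=max(e,key=np.linalg.norm)
    print(cen(c),ray(K,T,cen(c),.028),np.degrees(np.arctan2(e[1],e[0]))%180, tool(ray(K,T,cen(c),.028)))
print(P[:3,3],np.degrees(np.arctan2(P[1,0],P[0,0])))
E
```

```text
time_s: 27.43
eef_pos: [0.6215, -0.1172, 0.1371]
eef_rot: [-0.002, 0.766, 0.643, -0.001]
wrist_force: [0.6, -0.1, 0.2]
opening: 0.802
grasp_force: 0.0
[285.86157293 238.22709586] [ 0.62166168 -0.13821481  0.028     ] 81.08554478979426 [-2.14  0.39 10.99]
[ 0.62191902 -0.11663075  0.13797672] 80.06315881158976
```

View pics/w8.png

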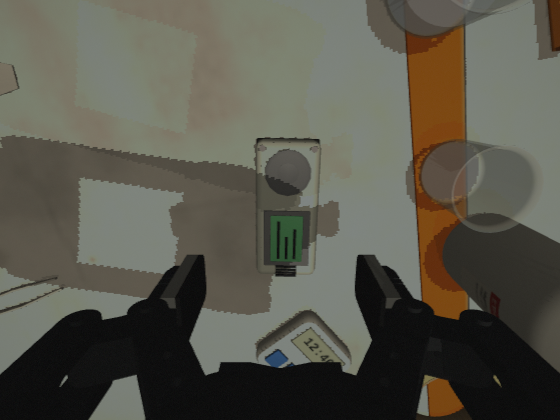

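B is aligned between the fingers at (288,207). The beaker base is at (450,172), clear of the fingers.

```bash
python3 -m pendant '[[-0.1,0.4,3,0],[-0.1,0.4,6,0],[-0.1,0.4,9,0],[-0.1,0.4,10.5,0],[-0.1,0.4,10.5,0],[-0.1,0.4,10.5,0]]' 0.8
python3 -m pendant '[[0,0,0,0],[0,0,0,0],[0,0,0,0],[0,0,0,0],[0,0,0,0],[0,0,0,0],[0,0,0,0],[0,0,0,0]]' 0
python3 -m pendant '[[0,0,-2,0],[0,0,-5,0],[0,0,-8,0],[0,0,-11,0],[0,0,-13,0],[0,0,-13,0],[0,0,-13,0]]'; python3 -c "
from h import *
T=pose();print(tool([.582,.22,.165]), np.degrees(np.arctan2(T[1,0],T[0,0])))"
```

```text
time_s: 27.98
eef_pos: [0.6265, -0.1184, 0.0345]
eef_rot: [-0.001, 0.765, 0.644, -0.0]
wrist_force: [-0.1, -0.5, 0.6]
opening: 0.8
grasp_force: 0.0
time_s: 28.65
eef_pos: [0.6289, -0.1201, 0.0377]
eef_rot: [0.002, 0.766, 0.643, 0.001]
wrist_force: [0.3, 1.5, 6.5]
opening: 0.52
grasp_force: 63.2
time_s: 29.23
eef_pos: [0.6279, -0.12, 0.1668]
eef_rot: [0.002, 0.766, 0.643, 0.001]
wrist_force: [0.2, 0.5, -2.8]
opening: 0.518
grasp_force: 62.3
[ 32.69 -10.41   0.11] 80.03435599815705
```

```bash
python3 -m pendant '[[4,-1.2,0,-2],[8,-2.4,0,-4],[12,-3.6,0,-6],[16,-5,0,-8],[20,-6.3,0,-9],[24,-7.6,0,-9],[28,-8.9,0,-9],[32,-10.2,0,-9],[32.7,-10.4,0,-9],[32.7,-10.4,0,-9],[32.7,-10.4,0,-9]]'; python3 -m pendant '[[0,0,3,0],[0,0,6,0],[0,0,9,0],[0,0,11,0],[0,0,12,0],[0,0,12,0],[0,0,12,0],[0,0,12,0]]'
```

```text
time_s: 30.15
eef_pos: [0.5799, 0.2206, 0.1629]
eef_rot: [-0.001, 0.712, 0.702, -0.001]
wrist_force: [-0.2, -0.5, -1.9]
opening: 0.515
grasp_force: 62.2
time_s: 30.82
eef_pos: [0.5817, 0.2191, 0.0449]
eef_rot: [0.0, 0.714, 0.701, 0.0]
wrist_force: [0.2, 0.3, -2.5]
opening: 0.522
grasp_force: 65.0
```

```bash
python3 -m pendant '[[0,0,0.1,0],[0,0,0.2,0],[0,0,0.2,0],[0,0,0.2,0]]'; python3 -m pendant '[[0,0,0.1,0],[0,0,0.2,0],[0,0,0.2,0],[0,0,0.2,0]]'
```

```text
time_s: 31.15
eef_pos: [0.5813, 0.2203, 0.0429]
eef_rot: [0.0, 0.713, 0.701, 0.0]
wrist_force: [0.2, 0.2, -1.8]
opening: 0.518
grasp_force: 65.0
time_s: 31.48
eef_pos: [0.5813, 0.2204, 0.0426]
eef_rot: [0.0, 0.713, 0.701, -0.0]
wrist_force: [-4.3, -2.4, 12.3]
opening: 0.52
grasp_force: 66.5
```

```bash
python3 -m pendant '[[0,0,-0.15,0],[0,0,-0.15,0],[0,0,-0.15,0]]'; python3 -m pendant '[[0,0,0,0],[0,0,0,0],[0,0,0,0],[0,0,0,0],[0,0,0,0],[0,0,0,0]]' 1;  python3 -m pendant '[[0,0,-3,0],[0,0,-6,0],[0,0,-9,0],[0,0,-12,0],[0,0,-16,0],[0,0,-20,0],[0,0,-24,0],[0,0,-26,0],[0,0,-26,0],[0,0,-26,0]]'
python3 - <<'E'
from h import *
im,K,T=shot('wrist'); t,_,_=shot('top')
cv2.imwrite('pics/w9.png',np.hstack([cv2.resize(im,(440,330)),cv2.resize(t[180:330,300:460],(352,330))])[:,:,::-1])
P=pose()
print(P[:3,3],tool([.525,.43,.30]),np.degrees(np.arctan2(P[1,0],P[0,0])))
E
```

```text
time_s: 31.73
eef_pos: [0.5814, 0.2207, 0.0427]
eef_rot: [0.0, 0.713, 0.701, 0.0]
wrist_force: [-0.1, -0.8, 2.4]
opening: 0.516
grasp_force: 65.5
time_s: 32.23
eef_pos: [0.5811, 0.2204, 0.0422]
eef_rot: [-0.0, 0.713, 0.701, -0.0]
wrist_force: [0.2, -1.0, 0.3]
opening: 1.003
grasp_force: 0.0
time_s: 33.07
eef_pos: [0.5818, 0.2206, 0.3042]
eef_rot: [0.001, 0.713, 0.701, 0.002]
wrist_force: [-0.4, 0.3, -0.6]
opening: 1.002
grasp_force: 0.0
[0.58043489 0.22031994 0.3007782 ] [20.87 -5.89  0.08] 89.03781055227739
```

View pics/w9.png

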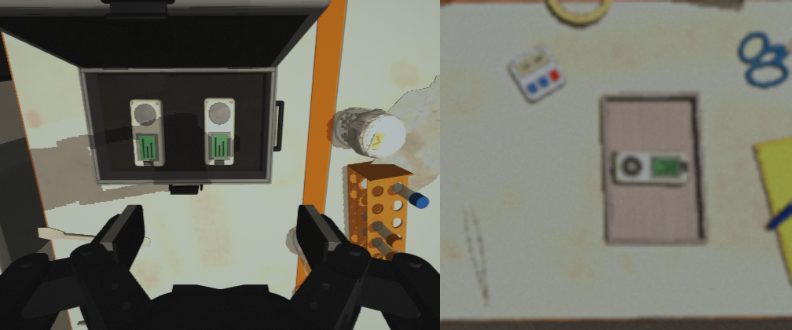

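Both started loggers lie flat in the case and A lies flat in the tray. Next is the lid, pulled from behind with the fingers shut.

```bash
python3 -m pendant '[[2,-1,-1,0],[5,-2,-1,0],[8,-3,-1,0],[11,-4,-1,0],[14,-5,-1,0],[17,-5.9,-1,0],[20,-5.9,-1,0],[21,-5.9,-1,0],[21,-5.9,-1,0],[21,-5.9,-1,0]]' 0
python3 -m pendant '[[0,0,2,0],[0,0,4,0],[0,0,6,0],[0,0,8,0],[0,0,9.5,0],[0,0,9.5,0],[0,0,9.5,0]]'
python3 -m pendant '[[-1,0,0,0],[-2,0,0,0],[-3,0,0,0],[-4,0,0,0],[-4.5,0,0,0],[-5,0,0,0],[-5,0,0,0]]'
```

```text
time_s: 34.0
eef_pos: [0.5252, 0.4309, 0.3101]
eef_rot: [-0.0, 0.713, 0.701, -0.002]
wrist_force: [1.1, -0.3, -0.8]
opening: -0.001
grasp_force: 0.0
time_s: 34.58
eef_pos: [0.5257, 0.4295, 0.2161]
eef_rot: [-0.0, 0.714, 0.7, -0.002]
wrist_force: [-1.0, 0.2, 0.2]
opening: -0.003
grasp_force: 0.0
time_s: 35.17
eef_pos: [0.525, 0.3803, 0.2176]
eef_rot: [0.0, 0.713, 0.701, 0.0]
wrist_force: [0.2, -0.3, -0.3]
opening: -0.001
grasp_force: 0.0
```

```bash
python3 -m pendant '[[-1,0,0,0],[-2,0,0,0],[-3,0,0,0],[-4,0,0,0],[-5,-0.1,0,0],[-5,-0.1,0,0]]'
python3 -m pendant '[[-1,0,0,0],[-2,0,0,0],[-3,0,0.1,0],[-4,0,0.3,0],[-4.5,0,0.4,0],[-4.5,0,0.4,0]]'
python3 -m pendant '[[-1,0,0.3,0],[-2,0,0.7,0],[-3,0,1.2,0],[-4,0,1.7,0],[-4,0,1.7,0]]'
python3 -m pendant '[[-0.9,0,0.7,0],[-1.8,0,1.5,0],[-2.7,0,2.2,0],[-3.5,0,2.9,0],[-3.5,0,2.9,0]]'
```

```text
time_s: 35.67
eef_pos: [0.523, 0.3293, 0.2172]
eef_rot: [0.0, 0.714, 0.701, -0.001]
wrist_force: [-0.1, -0.1, -0.1]
opening: 0.0
grasp_force: 0.0
time_s: 36.17
eef_pos: [0.5221, 0.2849, 0.2128]
eef_rot: [-0.0, 0.713, 0.701, -0.001]
wrist_force: [-0.3, -0.3, -0.5]
opening: -0.0
grasp_force: 0.0
time_s: 36.58
eef_pos: [0.5209, 0.2442, 0.1946]
eef_rot: [-0.0, 0.714, 0.701, -0.001]
wrist_force: [-0.5, 0.3, 0.3]
opening: -0.002
grasp_force: 0.0
time_s: 37.0
eef_pos: [0.5198, 0.2096, 0.165]
eef_rot: [-0.001, 0.713, 0.701, -0.002]
wrist_force: [-0.0, 0.6, -0.2]
opening: 0.001
grasp_force: 0.0
```

```bash
python3 - <<'E'
from h import *
im,K,T=shot('scene')
cv2.imwrite('pics/s2.png',im[150:350,120:450][:,:,::-1].repeat(2,0).repeat(2,1))
E
```

```text
(no output)
```

View pics/s2.png

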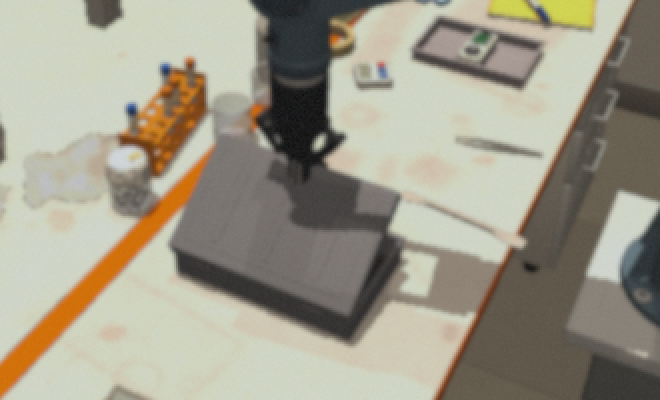

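The lid is following the fingers, at roughly 0.6 rad. I'll continue down.

```bash
python3 -m pendant '[[-0.6,0,0.9,0],[-1.2,0,1.8,0],[-1.8,0,2.7,0],[-2.4,0,3.6,0],[-2.7,0,4.5,0],[-3.1,0,5.4,0],[-3.5,0,6,0],[-3.5,0,6,0],[-3.5,0,6,0]]'
f='^(eef_pos|wrist_force)'
python3 -m pendant '[[0,0,0.2,0],[0,0,0.4,0],[0,0,0.6,0],[0,0,0.6,0]]'|grep -E "$f"
python3 -m pendant '[[0,0,0.1,0],[0,0,0.2,0],[0,0,0.3,0],[0,0,0.3,0]]'|grep -E "$f"
python3 -m pendant '[[0,0,0.1,0],[0,0,0.2,0],[0,0,0.3,0],[0,0,0.3,0]]'|grep -E "$f"
```

```text
time_s: 37.8
eef_pos: [0.52, 0.1762, 0.1067]
eef_rot: [-0.0, 0.713, 0.701, -0.0]
wrist_force: [0.2, 0.2, -0.5]
opening: -0.001
grasp_force: 0.0
eef_pos: [0.5204, 0.1766, 0.1012]
wrist_force: [1.0, 0.7, 0.8]
eef_pos: [0.5204, 0.1765, 0.0982]
wrist_force: [0.3, 0.1, -0.5]
eef_pos: [0.5204, 0.1764, 0.0953]
wrist_force: [0.2, -0.9, 1.1]
```

```bash
f='^(eef_pos|wrist_force)'
python3 -m pendant '[[0,0,-1,0],[-0.9,0.3,-1,0],[-1.8,0.5,-1,0],[-1.8,0.5,-0.5,0],[-1.8,0.5,0,0],[-1.8,0.5,0.2,0],[-1.8,0.5,0.2,0]]'|grep -E "$f"
python3 -m pendant '[[0,0,0.1,0],[0,0,0.2,0],[0,0,0.2,0]]'|grep -E "$f"
python3 -m pendant '[[0,0,0.1,0],[0,0,0.2,0],[0,0,0.2,0]]'|grep -E "$f"
python3 -m pendant '[[0,0,0.1,0],[0,0,0.2,0],[0,0,0.2,0]]'|grep -E "$f"
python3 -m pendant '[[0,0,0.1,0],[0,0,0.2,0],[0,0,0.2,0]]'|grep -E "$f"
```

```text
eef_pos: [0.526, 0.1573, 0.0948]
wrist_force: [-4.7, -5.5, 17.0]
eef_pos: [0.5258, 0.157, 0.0922]
wrist_force: [-1.9, -4.8, 8.1]
eef_pos: [0.5254, 0.158, 0.0891]
wrist_force: [0.6, -0.8, 1.4]
eef_pos: [0.5242, 0.1586, 0.0863]
wrist_force: [-0.5, 0.3, 0.9]
eef_pos: [0.5246, 0.1586, 0.0859]
wrist_force: [-3.6, -0.1, 9.2]
```

```bash
f='^(eef_pos|wrist_force)'
python3 -m pendant '[[0,0,0.1,0],[0,0,0.1,0],[0,0,0.1,0]]'|grep -E "$f"
python3 -m pendant '[[0,0,-2,0],[0,0,-5,0],[0,0,-9,0],[0,0,-13,0],[0,0,-17,0],[-3,0,-19,0],[-7,0,-19,0],[-11,0,-19,0],[-15,0,-19,0],[-19,0,-19,0],[-19,0,-19,0],[-19,0,-19,0]]'|grep -E "$f"
python3 -m pendant '[[0,0,0,0],[0,0,0,0],[0,0,0,0]]' >/dev/null
python3 - <<'E'
from h import *
s,_,_=shot('scene');w,_,_=shot('wrist')
cv2.imwrite('pics/s3.png',np.hstack([cv2.resize(s[150:350,120:450],(450,300)),cv2.resize(w,(350,300))])[:,:,::-1])
E
```

```text
eef_pos: [0.5247, 0.1586, 0.0858]
wrist_force: [-8.3, -1.4, 16.5]
eef_pos: [0.5217, -0.0334, 0.274]
wrist_force: [0.3, 0.1, 0.2]
```

View pics/s3.png

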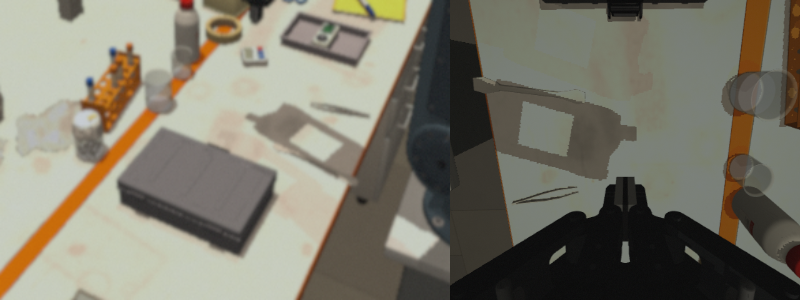

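The scene view shows the lid shut, with the case closed at (197,185). A is in the tray at (325,38), and the beakers and timer are in place. The robot is clear, so I'm handing in.

```bash
python3 -c "
from bench import workorder
print(workorder.hand_in())"
```

```text
the job is handed in; nothing more can be done
None
```

I handed the job in (it gave no verdict): two of the three loggers present snapped in and lie flat in the case with the lid pressed shut past its catch, the third was worn and lies flat in the returns tray, and the beakers and timer look undisturbed.

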